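# Set out the booking stand of a gold-leaf workshop

### The job

Set out the bench for booking gold leaf: lay the red pack on the stand's upper step, midway between the two pegs, square the blue pack up on top of it (the red one goes out last) and gently set the steel weight in the middle of the blue pack to press the pile. Lay the empty brown book in the middle of the lower step, straight in front of the pile, packs and book all square with the stand with their long sides running from front to back. Stand the wagon cutter on its runners in the middle of the leather cushion, lengthwise along it, and leave the green pack, the whetstone and the clock alone.

Things in the scene. Friction and masses are not known exactly. Their poses are not given: they have to be found in the camera images.
- stand: fixed wooden two-step stand, 200 deep (x) x 240 wide (y) mm, on the left or right. Origin on the bench under its centre, x from front (lower step, robot's side) to back. Lower step: x -100..0, top 40 mm high, middle (-50,0,40). Upper step: x 0..100, top 95 mm high, middle (50,0,95). Pegs 16 mm thick, 48 mm tall on the upper step at (50,-105) and (50,105)
- cushion: pale tan leather-covered cutting cushion, fixed to the bench, firm and flat, 180 mm long (its x) by 150 mm wide (its y), 22 mm high; origin on the bench under its centre, z up, so the middle of its top is 22 mm above the origin. It may lie on the left or on the right
- red_pack: finished pack of leaf books, a firm block of paper between stiff red board covers with a small gold square on top, 80 x 56 x 24 mm high, black spine strip at the +x end; origin at the centre of its underside, x along the 80 mm length, y across the 56 mm width, z up; it lies flat. Its two ends may be swapped freely. About 0.1 kg.
- blue_pack: finished pack of leaf books, a firm block of paper between stiff blue board covers with a small gold square on top, 80 x 56 x 24 mm high, black spine strip at the +x end; origin at the centre of its underside, x along the 80 mm length, y across the 56 mm width, z up; it lies flat. Its two ends may be swapped freely. About 0.1 kg.
- brown_book: empty book, a firm block of paper between stiff plain brown board covers, without gold square, 80 x 56 x 18 mm high, black spine strip at the +x end; origin at the centre of its underside, x along the 80 mm length, y across the 56 mm width, z up; it lies flat. Its two ends may be swapped freely. About 0.1 kg.
- weight: pressing weight: dark steel slab 60 (x) x 44 (y) x 18 mm high with a round brass knob, 24 mm thick and 26 mm tall, upright in the middle of its top (44 mm high in all); origin at the centre of its underside, z up. About 0.45 kg. Which way it is turned does not matter
- wagon: wagon cutter for trimming leaf: two upright brown cane runners 96 mm long (its x), 4 mm thick and 22 mm high, joined by thin cross rods and a brass screw, 56 mm wide over the outer faces of the runners (its y); it stands on the runners; origin at the middle of its underside, z up. Can be gripped over both runners. Its two ends may be swapped freely. About 0.09 kg
- green_pack: pack of another order in green board covers, 80 x 56 x 24 mm high, origin at the centre of its underside; leave it alone
- whetstone: loose grey whetstone, 70 x 38 x 22 mm high, origin at the centre of its underside; leave it alone
- clock: small cream desk clock, 42 x 66 x 70 mm high, origin at the centre of its underside, upright; leave it alone
Things that resemble listed ones, but are neither listed nor needed, are in the scene too. What is meant by the weight is not orange or purple, and is the larger of those in its own colour.

How it is judged:
By the outcome, as a careful person would: the job done as asked, in the order asked, and still so for the second after the job is handed in, with the robot touching nothing.
It also fails if it takes over 136 s, if anything falls off the work surface, if the arm or the gripper's body presses on something with over 40 N, if the wrist force passes 120 N, or if a joint passes its speed limit or range.

### The arm

A 7-joint arm with a two-finger parallel gripper is mounted at the origin on the work surface. World frame = base frame: x ahead of the robot, y to its left, z up, the work surface at z = 0. Lengths are in m, angles in rad, forces in N, time in s.
With the tool pointing down it reaches from about 0.35 to 0.9 m from the base axis. Payload 7.2 kg.
Tool frame: the origin (TCP) lies at the very end of the fingers, on their centre line; the grasp point (between the pads) lies 19 mm behind it; z points along the fingers, y is the line along which they close (so a half turn about z gives the same grasp; the last joint's range is limited). The gripper opens to 88 mm and grips with 3 to 60 N. Pads are 20 mm wide; open, the fingers measure 115 mm over their backs; the gripper's body (75 mm by 178 mm) begins 61 mm behind the grasp point.
Start: joints at [-1.237, 0.411, -0.013, 1.596, 0.006, 1.134, -0.082], TCP at [0.244, 0.575, 0.223] pointing down, gripper open.
Joint ranges: [-2.95, 2.95], [-0.29, 1.99], [-1.47, 1.44], [0.14, 2.54], [-1.03, 4.17], [0.13, 1.85], [-2.86, 2.86]. Speed limits (rad/s): [2.39, 2.39, 3.01, 3.01, 3.14, 3.14, 3.14].

### API

Orientations are given as a unit quaternion [x, y, z, w].
In Python, from station import env, viewer gives the robot as it stands.
- The arm moves only by the shell command python3 -m pendant 'ROWS' [OPENING] [FORCE]. ROWS is JSON, a list of rows, each a list of 4 numbers: the shift along the tool's x, y, z in m, then the turn about the tool's z in rad. A call has 1 to 8 rows; each row is the pose to reach, as a shift and turn from the pose commanded when the call began, along the tool's axes at that moment; what a row does not reach only later rows make up. A row lasts 1/12 s, in which the tool goes at most 41.7 mm and 7.16 degrees, less where a joint would pass 70% of its speed; a pose out of reach is approached as far as the arm can. A call with a gripper value outside its range is refused whole. OPENING is the closure, from 0 (fully open) to 1 (shut), set as the call begins (- or left out, the last holds). The fingers move at their own pace and stop on an object; FORCE is the grip in N (left out, the last holds). Time passes only in rows, so rows that repeat a pose let the fingers close. It gives the time, the measured TCP pose, the force, the opening and the grip force at its end, in the units of the state.
- env.observe(): the state, without advancing time (a new reading comes with each control period).
- viewer.get_image(name): name is "scene" or "top" or "wrist"; returns a dict with "pixels" (400x640x3 uint8, red, green, blue), "camera_matrix" (3x3 intrinsics, pixels), "R" (3x3) and "t" (3): a world point X has camera coordinates R X + t; the wrist camera has in their place "hand_eye" (4x4, takes a point from camera to tool coordinates, whose origin is the TCP and whose axes are the flange's). Camera axes: x right, y down, z forward; pixel columns grow to the right and rows downward; lengths in m; the calibration is good to about 2 mm. A picture is of the moment at which its call begins: read the wrist's pose just before it. There is no depth.
- env.job_done(): hands the job in; it is judged then, once.
Trained networks look in a picture, given as the dict that the camera call returned (one of the last four; its "shot" number tells which), for a name from the list of things; names that differ only in an ending like _2 or _b are one class to them, and where a whole thing is asked for, a point or a joint stands for the part that bears it (a point fixed in the world has none). Each returns a list of dicts, best first, with "confidence" (0 to 1); they miss things now and then, are a little off and sometimes report something else, mostly with a low value. They report only what shows in the picture. A call takes as long as a camera call. They do not tell look-alikes from the thing itself.
- viewer.recognise(picture, name): "pixel" ([column, row] in pixels, amid what is visible of it).
The state is a dict: "time_s": time; "joints": joint angles; "joint_vel": joint speeds; "effort": joint torques, N m; "position": TCP position; "tool_rot": TCP orientation; "wrist_force": force on the tool from outside, world axes, zero at the start; "wrist_torque": the same for the moment, N m; "width": opening from 0.0 (shut) to 1.0 (fully open); "gripper_force": force on a finger pad.
Only numpy, scipy, OpenCV 4.12 (cv2) and the standard library are available. Lean on these libraries where they do the work, as an engineer would, in place of code of your own. Each camera call takes 0.05 s, during which the arm holds its last target. There are 200 camera calls.

## Working session

There is one attempt and no reset: what is moved stays moved. The work goes in short steps, Python scripts to look and compute and a shell command to move; the robot and the scene stay as the last step left them, time stands still between calls to the robot, and variables do not carry over. Pictures are saved under pics/ and viewed, at most 14 in all, crops included, and the job is handed in when it is done.

```bash
ls; mkdir -p pics; python3 - <<'E'
from station import env, viewer
import cv2
s=env.observe();print({k:(v if not hasattr(v,'tolist') else v.tolist()) for k,v in s.items() if k in('time_s','position','tool_rot','width','wrist_force')})
for n in("scene","top"):
    p=viewer.get_image(n);cv2.imwrite(f"pics/{n}0.png",p["pixels"][:,:,::-1])
    print(n,p["camera_matrix"],p["R"],p["t"])
    for o in "stand cushion red_pack blue_pack brown_book weight wagon green_pack whetstone clock".split():
        print(o,[(list(map(round,r["pixel"])),round(r["confidence"],2)) for r in viewer.recognise(p,o)])
p=viewer.get_image("wrist");print(p["hand_eye"],p["camera_matrix"])
E
```

```text
pics
{'time_s': 0.0, 'position': [0.24426573387445272, 0.5747332109637958, 0.22182498735361547], 'tool_rot': [0.19953983137969758, 0.9798893840982552, -0.0008013473547123693, -9.201587452394983e-05], 'wrist_force': [0.10875984956753396, 0.2634815675177575, -0.19725745166423297], 'width': 1.000533036542498}
scene [[518.64021674   0.         312.54326056]
 [  0.         518.64021674 200.89842368]
 [  0.           0.           1.        ]] [[-0.51084511  0.85955803 -0.01404543]
 [ 0.45935629  0.25911767 -0.84961746]
 [-0.72665609 -0.44047478 -0.52721238]] [ 0.28354284 -0.2047993   1.6686374 ]
stand [([371, 242], 0.64)]
cushion [([230, 211], 0.8), ([491, 248], 0.17)]
red_pack [([464, 208], 0.76)]
blue_pack [([266, 155], 0.72)]
brown_book [([402, 207], 0.63), ([264, 157], 0.18)]
weight [([333, 202], 0.9), ([357, 188], 0.57), ([296, 220], 0.53)]
wagon [([294, 176], 0.75)]
green_pack [([491, 249], 0.81)]
whetstone [([201, 165], 0.72)]
clock [([471, 276], 0.56)]
top [[406.2225247    0.         320.2678629 ]
 [  0.         406.2225247  203.68469563]
 [  0.           0.           1.        ]] 
[... 297 characters left out ...]
207, 281], 0.96)]
blue_pack [([438, 278], 0.9)]
brown_book [([262, 258], 0.64)]
weight [([324, 234], 0.92), ([333, 184], 0.71), ([320, 274], 0.56), ([344, 136], 0.54), ([168, 179], 0.53)]
wagon [([384, 255], 0.63)]
green_pack [([166, 241], 0.59)]
whetstone [([492, 228], 0.63)]
clock [([170, 175], 0.86)]
[[ 1.57479869e-03 -9.60417782e-01 -2.78559156e-01  7.70835505e-02]
 [ 9.99998758e-01  1.49461365e-03  5.00228434e-04  5.00537197e-04]
 [-6.40899656e-05 -2.78559598e-01  9.60418943e-01 -1.61354351e-01]
 [ 0.00000000e+00  0.00000000e+00  0.00000000e+00  1.00000000e+00]] [[302.04294033   0.         317.67413909]
 [  0.         302.04294033 200.55498464]
 [  0.           0.           1.        ]]
```

```bash
python3 - <<'E'
import cv2
a=cv2.imread("pics/top0.png")[90:330,130:530]
cv2.imwrite("pics/top0c.png",cv2.resize(a,(800,480),interpolation=cv2.INTER_CUBIC))
E
```

```text
(no output)
```

View pics/top0c.png

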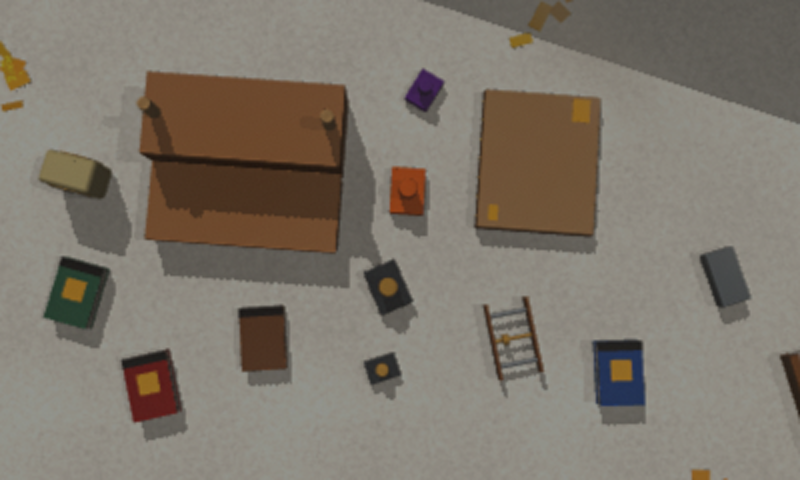

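View pics/scene0.png

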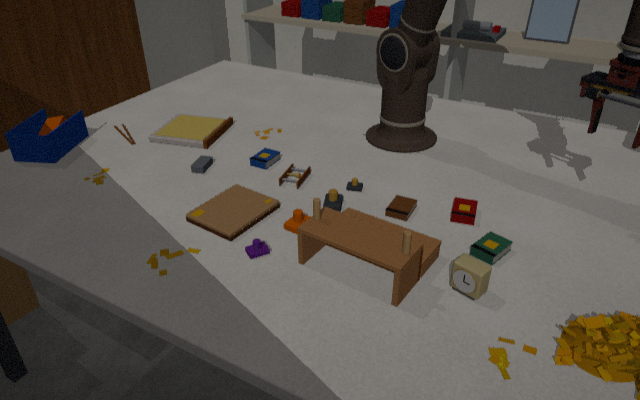

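Top view (full-image pixels). Weight candidates are the dark large one at (324,234), the dark small one at (320,274), the orange one at (333,184) and the purple one at (342,135); the larger dark one is the weight. Red is at (207,281), blue at (438,278), brown at (262,258) and the wagon at (386,260). The cushion is at (398,173), the stand at (252,169), and the green pack, clock and whetstone sit around the edge. A further yellow/brown book lies at the right edge.

```bash
cat > h.py <<'E'
from station import env, viewer
import cv2, numpy as np
from scipy.optimize import minimize
from scipy.spatial.transform import Rotation as Ro
def box(x0,x1,y0,y1,z0,z1): return np.array([[x,y,z] for x in(x0,x1) for y in(y0,y1) for z in(z0,z1)])/1000
B=lambda l,w,h: box(-l/2,l/2,-w/2,w/2,0,h)
M=dict(stand=[box(-100,0,-120,120,0,40),box(0,100,-120,120,0,95),box(42,58,-113,-97,95,143),box(42,58,97,113,95,143)],
 cushion=[B(180,150,22)],red_pack=[B(80,56,24)],blue_pack=[B(80,56,24)],brown_book=[B(80,56,18)],
 weight=[B(60,44,18),box(-11,11,-11,11,18,44)],wagon=[B(96,56,22)])
def shot(name):
    s=env.observe(); p=viewer.get_image(name)
    if name=="wrist":
        Rt=Ro.from_quat(s["tool_rot"]).as_matrix(); H=np.array(p["hand_eye"])
        Rw=Rt@H[:3,:3]; c=Rt@H[:3,3]+np.array(s["position"]); p["R"]=Rw.T; p["t"]=-Rw.T@c
    return p
def save(p,f,crop=None):
    a=p["pixels"][:,:,::-1]
    if crop: a=a[crop[1]:crop[3],crop[0]:crop[2]]
    k=min(800/a.shape[1],600/a.shape[0]); cv2.imwrite("pics/"+f,cv2.resize(a,None,fx=k,fy=k,interpolation=cv2.INTER_CUBIC))
def proj(p,X):
    c=np.array(X)@np.array(p["R"]).T+p["t"]; u=c@np.array(p["camera_matrix"]).T; return u[:,:2]/u[:,2:]
def ray(p,px,z):
    d=np.array(p["R"]).T@np.linalg.solve(np.array(p["camera_matrix"]),[px[0],px[1],1]); c=-np.array(p["R"]).T@p["t"]
    return c+d*(z-c[2])/d[2]
def mask(p,px,name,S=75,V=60):
    hsv=cv2.cvtColor(np.ascontiguousarray(p["pixels"]),cv2.COLOR_RGB2HSV)
    m=((hsv[:,:,1]>S)|(hsv[:,:,2]<V)).astype(np.uint8)
    if name=="wagon": m=cv2.morphologyEx(m,cv2.MORPH_CLOSE,np.ones((25,25)))
    n,l,st,_=cv2.connectedComponentsWithStats(m,connectivity=4)
    x,y=map(int,px); w=l[y-6:y+7,x-6:x+7]; w=w[w>0]
    return (l==np.bincount(w).argmax())&True if len(w) else m*0
def fit(p,name,px,yaw0=None,z=0.,m=None,K=4,**k):
    if m is None: m=mask(p,px,name,**k)
    mb=cv2.resize(m.astype(np.uint8)*255,None,fx=K,fy=K,interpolation=cv2.INTER_LINEAR)>127
    def sil(q):
        im=np.zeros(mb.shape,np.uint8); c,s=np.cos(q[2]),np.sin(q[2]); R=np.array([[c,-s,0],[s,c,0],[0,0,1]])
        for part in M[name]:
            u=proj(p,part@R.T+[q[0],q[1],z]); h=cv2.convexHull((((u+.5)*K-.5)*16).astype(np.int32)); cv2.fillConvexPoly(im,h,1,shift=4)
        return im>0
    def f(q):
        a=sil(q); return 1-(a&mb).sum()/max(1,(a|mb).sum())
    ys,xs=np.nonzero(m); c=ray(p,(xs.mean(),ys.mean()),z+.02); best=None
    for y in (np.arange(-90,90,15)*np.pi/180 if yaw0 is None else [yaw0]):
        i=np.array([[c[0],c[1],y]]+[[c[0]+.015,c[1],y],[c[0],c[1]+.015,y],[c[0],c[1],y+.15]])
        r=minimize(f,i[0],method="Nelder-Mead",options=dict(initial_simplex=i,maxiter=60))
        if best is None or r.fun<best.fun: best=r
    r=minimize(f,best.x,method="Nelder-Mead",options=dict(initial_simplex=best.x+np.vstack([np.zeros(3),np.diag([.004,.004,.04])])))
    return r.x, 1-r.fun
def show(name,r): print(name,"xy mm",np.round(r[0][:2]*1000,1),"yaw deg",round(np.degrees(r[0][2]),1),"iou",round(r[1],3),flush=True)
def here():
    s=env.observe(); e=Ro.from_quat(s["tool_rot"]).as_matrix()
    return np.array(s["position"]),np.arctan2(e[1,0],e[0,0])
def go(x,y,z,yaw,w0=None):   # shift in tool axes (m) and turn (deg) from the present pose to target xyz mm, tool-x heading yaw deg (mod 180)
    P,_=here(); Rm=Ro.from_quat(env.observe()["tool_rot"]).as_matrix(); h=np.degrees(np.arctan2(Rm[1,0],Rm[0,0]))
    t=-(yaw-h); t=(t+90)%180-90
    print("shift",np.round(Rm.T@(np.array([x,y,z])/1000-P),4),"turn",round(np.radians(t),3),"| at",np.round(P*1000,1),"head",round(h,2))
E
python3 - <<'E'
from h import *
p=shot("top")
for n,px,y in [("stand",(252,165),0),("cushion",(398,173),0),("red_pack",(207,283),None),("blue_pack",(440,280),None),("brown_book",(262,260),None),("weight",(324,234),None),("wagon",(384,260),None)]:
    show(n,fit(p,n,px,y))
p,h=here();print(p,np.degrees(h))
E
```

```text
stand xy mm [620.7 182.5] yaw deg -5.0 iou 0.977
cushion xy mm [ 624.  -189.4] yaw deg -5.4 iou 0.97
red_pack xy mm [347.3 307.9] yaw deg 12.2 iou 0.923
blue_pack xy mm [ 354.7 -283.7] yaw deg -0.9 iou 0.828
brown_book xy mm [404.7 167.4] yaw deg 2.9 iou 0.933
weight xy mm [466.9   7.2] yaw deg 20.7 iou 0.901
wagon xy mm [ 400.9 -150.6] yaw deg 10.2 iou 0.853
[0.24446063 0.57524304 0.22267616] 156.98004347849735
```

```bash
python3 -c "
from h import *
go(347,308,180,12.2)"
```

```text
shift [-0.1989 -0.2059  0.0427] turn -0.615 | at [244.5 575.2 222.7] head 156.98
```

```bash
python3 -m pendant '[[-0.05,-0.05,0.01,-0.12],[-0.1,-0.1,0.02,-0.24],[-0.13,-0.13,0.03,-0.36],[-0.16,-0.165,0.04,-0.48],[-0.185,-0.19,0.043,-0.6],[-0.199,-0.206,0.043,-0.615],[-0.199,-0.206,0.043,-0.615],[-0.199,-0.206,0.043,-0.615]]' 0 
python3 - <<'E'
from h import *
p=shot("wrist"); save(p,"w1.png")
r=viewer.recognise(p,"red_pack");print(r[:2])
q=fit(p,"red_pack",r[0]["pixel"]);show("red",q)
go(*q[0][:2]*1000,12,np.degrees(q[0][2]))
E
```

```text
time_s: 1.87
position: [0.3495, 0.2999, 0.1789]
tool_rot: [-0.102, 0.995, -0.002, -0.0]
wrist_force: [-0.3, -0.6, 0.0]
width: 0.999
gripper_force: 0.0
[{'pixel': [325.2, 183.6], 'confidence': 0.66}]
red xy mm [347.7 310.1] yaw deg 11.9 iou 0.972
shift [-0.0006  0.0033  0.168 ] turn 0.001 | at [347.8 306.6 180. ] head -168.0
```

View pics/w1.png

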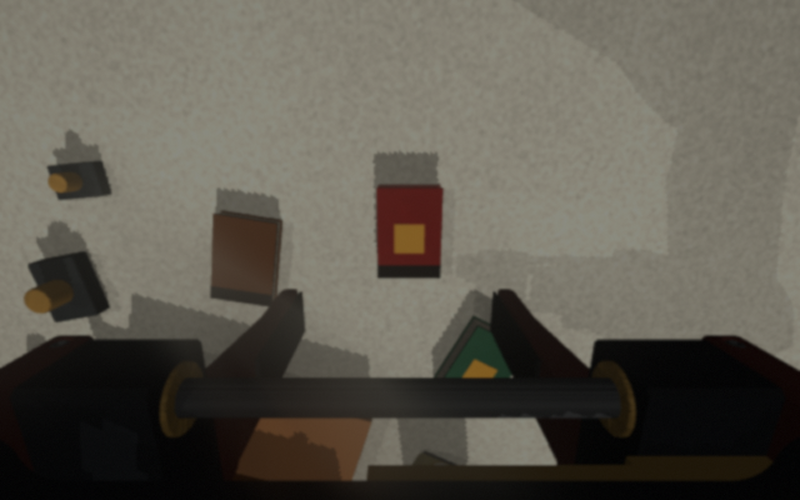

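The wrist view shows red at (327,184), centred below the gripper, and agrees with the top view. Now grasping it.

```bash
python3 -m pendant '[[0,0.003,0.04,0],[0,0.003,0.08,0],[0,0.003,0.12,0],[0,0.003,0.15,0],[0,0.003,0.17,0],[0,0.003,0.175,0],[0,0.003,0.175,0],[0,0.003,0.175,0]]' 0 
python3 -m pendant '[[0,0,0,0],[0,0,0,0],[0,0,0,0],[0,0,0,0],[0,0,0,0],[0,0,0,0]]' 1 20
python3 -m pendant '[[0,0,-0.04,0],[0,0,-0.08,0],[0,0,-0.12,0],[0,0,-0.16,0],[0,0,-0.2,0],[0,0,-0.2,0],[0,0,-0.2,0]]'
python3 - <<'E'
from h import *
# targets from stand pose
c=np.array([620.7,182.5]);a=np.radians(-5);R=np.array([[np.cos(a),-np.sin(a)],[np.sin(a),np.cos(a)]])
print("upper",c+R@[50,0],"lower",c+R@[-50,0])
u=c+R@[50,0]; go(u[0]-0,u[1],230,-5)
p=shot("wrist"); save(p,"w2.png")
E
```

```text
time_s: 2.63
position: [0.3464, 0.3121, 0.0052]
tool_rot: [-0.107, 0.994, 0.0, 0.0]
wrist_force: [0.4, -0.4, 0.2]
width: 1.0
gripper_force: 0.0
time_s: 3.13
position: [0.3467, 0.3108, 0.0052]
tool_rot: [-0.106, 0.994, 0.0, 0.0]
wrist_force: [-0.2, -1.2, 5.7]
width: 0.638
gripper_force: 20.0
time_s: 3.72
position: [0.3472, 0.3116, 0.2066]
tool_rot: [-0.106, 0.994, 0.002, 0.002]
wrist_force: [0.2, -0.9, -2.7]
width: 0.643
gripper_force: 20.0
upper [670.5097349  178.14221286] lower [570.8902651  186.85778714]
shift [-0.2878 -0.1987 -0.0228] turn 0.3 | at [347.2 311.6 206.6] head -167.79
```

View pics/w2.png

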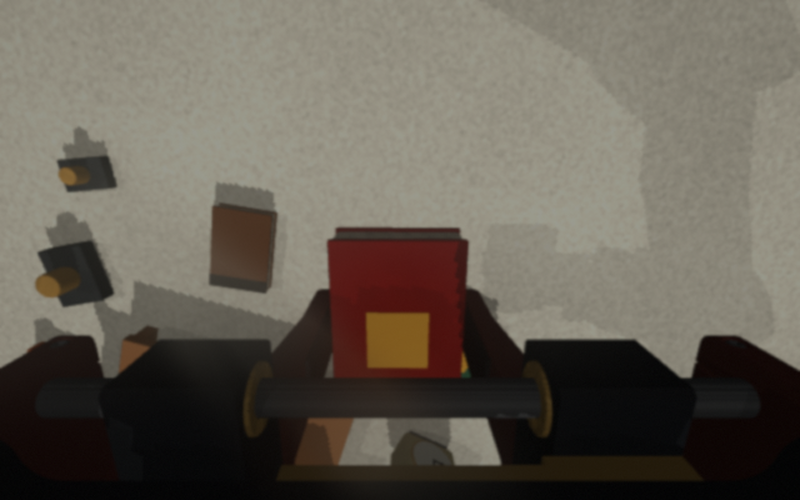

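```bash
python3 - <<'E'
from h import *
p=shot("wrist"); P,h=here(); Rm=Ro.from_quat(env.observe()["tool_rot"]).as_matrix()
for dx in(35,40,45): print(dx, proj(p,[Rm@np.array([dx/1000,0,-.019])+P])[0]*1.25)
E
python3 -m pendant '[[-0.03,-0.02,-0.01,0.05],[-0.06,-0.04,-0.02,0.1],[-0.09,-0.06,-0.023,0.15],[-0.12,-0.08,-0.023,0.2],[-0.15,-0.1,-0.023,0.25],[-0.18,-0.12,-0.023,0.3],[-0.21,-0.14,-0.023,0.3],[-0.23,-0.159,-0.023,0.3]]'
python3 -m pendant '[[0,0,0,0],[0,0,0,0],[0,0,0,0]]'
python3 - <<'E'
from h import *
go(670.5,178.1,230,-5)
p=shot("wrist"); save(p,"w3.png")
# predicted stand
for q in [[-100,-120,40],[-100,120,40],[0,-120,95],[0,120,95],[50,-105,143],[50,105,143]]:
    a=np.radians(-5); print(q,np.round(proj(p,[np.array([620.7+q[0]*np.cos(a)-q[1]*np.sin(a),182.5+q[0]*np.sin(a)+q[1]*np.cos(a),q[2]])/1000])[0]*1.25))
E
```

```text
35 [393.85977382 249.44439344]
40 [393.84810586 237.17106371]
45 [393.83621419 224.66242972]
time_s: 4.48
position: [0.6062, 0.2026, 0.2242]
tool_rot: [0.044, 0.999, -0.001, -0.002]
wrist_force: [-0.5, 0.4, -1.8]
width: 0.635
gripper_force: 20.0
time_s: 4.73
position: [0.6034, 0.2042, 0.2252]
tool_rot: [0.043, 0.999, -0.001, -0.002]
wrist_force: [0.2, -0.6, -1.3]
width: 0.637
gripper_force: 20.0
shift [-0.0691 -0.0203 -0.0051] turn 0.001 | at [603.4 204.2 225.2] head 175.04
[-100, -120, 40] [237. 137.]
[-100, 120, 40] [510. 138.]
[0, -120, 95] [224. 264.]
[0, 120, 95] [519. 265.]
[50, -105, 143] [224. 350.]
[50, 105, 143] [513. 351.]
```

View pics/w3.png

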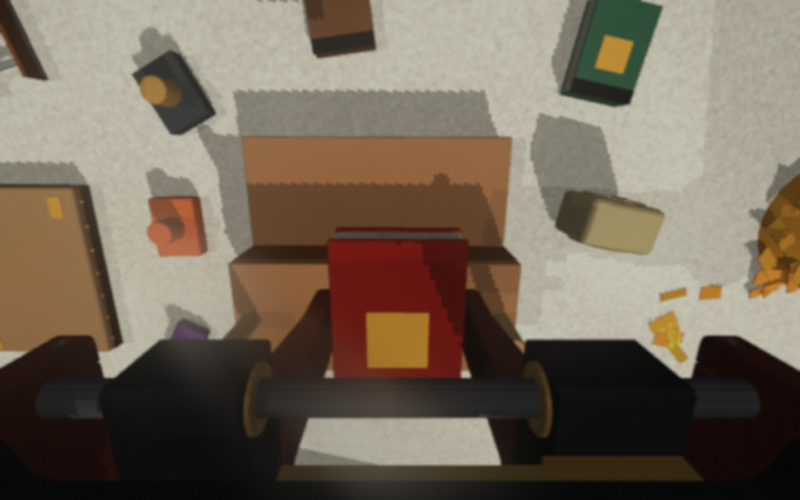

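The stand and held pack show the same +4 px offset, which is wrist-camera bias, so the top-view stand pose holds relative to the gripper. Front edge is at rows 137/262 as predicted. Lowering red next.

```bash
python3 -m pendant '[[-0.035,-0.01,0,0],[-0.069,-0.02,0,0],[-0.069,-0.02,0,0],[-0.069,-0.02,0.04,0],[-0.069,-0.02,0.075,0],[-0.069,-0.02,0.105,0],[-0.069,-0.02,0.105,0],[-0.069,-0.02,0.105,0]]'
python3 -c "
from h import *
for i in range(3): go(670.5,178.1,100.5,-5)"
```

```text
time_s: 5.45
position: [0.6699, 0.179, 0.1213]
tool_rot: [0.043, 0.999, -0.0, -0.002]
wrist_force: [0.6, -0.1, -0.5]
width: 0.632
gripper_force: 20.0
shift [-0.0007 -0.0008  0.0208] turn 0.002 | at [669.9 179.  121.3] head 175.12
shift [-0.0007 -0.0008  0.0208] turn 0.002 | at [669.9 179.  121.3] head 175.12
shift [-0.0007 -0.0008  0.0208] turn 0.002 | at [669.9 179.  121.3] head 175.12
```

```bash
python3 -m pendant '[[-0.001,-0.001,0.008,0],[-0.001,-0.001,0.015,0],[-0.001,-0.001,0.019,0],[-0.001,-0.001,0.0205,0],[-0.001,-0.001,0.0205,0],[-0.001,-0.001,0.0205,0]]'
python3 -m pendant '[[0,0,0,0],[0,0,0,0],[0,0,0,0],[0,0,0,0]]' 0
python3 -m pendant '[[0,0,-0.04,0],[0,0,-0.08,0],[0,0,-0.12,0],[0,0,-0.12,0],[0,0,-0.12,0]]'
python3 - <<'E'
from h import *
p=shot("top"); save(p,"t2.png",(160,110,480,320))
show("stand",fit(p,"stand",(252,165),0))
# blue with tighter mask
for S in (75,100,130): show("blue%d"%S,fit(p,"blue_pack",(440,280),0,S=S))
go(354.7,-284,220,-1)
E
```

```text
time_s: 5.95
position: [0.673, 0.1771, 0.1026]
tool_rot: [0.043, 0.999, 0.0, 0.0]
wrist_force: [-0.1, -0.1, -1.2]
width: 0.636
gripper_force: 20.0
time_s: 6.28
position: [0.673, 0.1771, 0.1025]
tool_rot: [0.043, 0.999, 0.0, 0.0]
wrist_force: [0.1, 0.7, 0.9]
width: 0.901
gripper_force: 0.0
time_s: 6.7
position: [0.6743, 0.1773, 0.2256]
tool_rot: [0.043, 0.999, 0.001, 0.003]
wrist_force: [-0.2, 0.1, -0.7]
width: 0.999
gripper_force: 0.0
stand xy mm [689.4 248.5] yaw deg 76.7 iou 0.326
blue75 xy mm [ 354.1 -283.6] yaw deg -2.5 iou 0.809
blue100 xy mm [ 353.7 -285.3] yaw deg -2.3 iou 0.771
blue130 xy mm [ 353.8 -281.4] yaw deg -0.1 iou 0.574
shift [ 0.2772 -0.487   0.0021] turn -0.069 | at [673.1 177.1 223.1] head 175.03
```

View pics/t2.png

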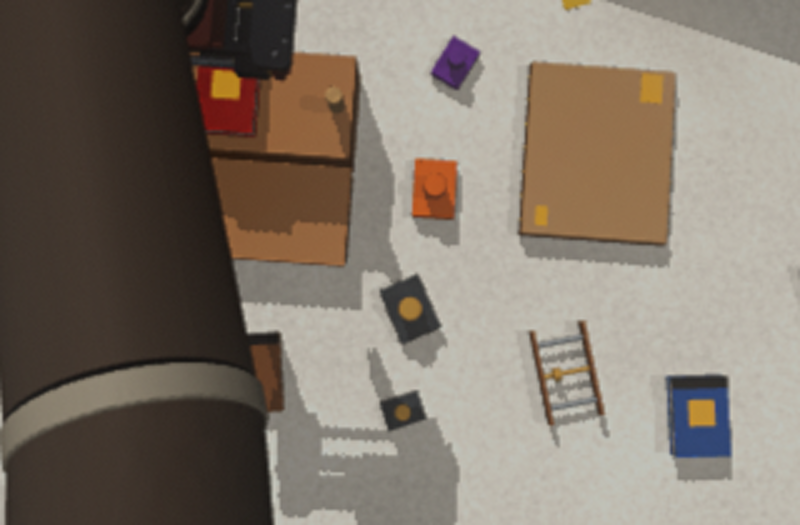

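Red rests on the upper step at crop (225,95). Blue is at crop (700,415), spine away from the robot, roughly square. Going to blue.

```bash
python3 -m pendant '[[0.02,-0.035,0,-0.03],[0.04,-0.07,0,-0.069],[0.06,-0.105,0,-0.069],[0.08,-0.14,0,-0.069],[0.1,-0.175,0,-0.069],[0.12,-0.21,0,-0.069],[0.14,-0.245,0,-0.069],[0.16,-0.28,0,-0.069]]'
python3 -m pendant '[[0.02,-0.035,0.01,0],[0.04,-0.07,0.02,0],[0.06,-0.105,0.03,0],[0.08,-0.14,0.04,0],[0.1,-0.175,0.04,0],[0.117,-0.207,0.04,0],[0.117,-0.207,0.04,0],[0.117,-0.207,0.04,0]]'
python3 -m pendant '[[0,0,0,0],[0,0,0,0],[0,0,0,0]]'
python3 - <<'E'
from h import *
p=shot("top")
m=mask(p,(225,150),"stand")
cut=p["pixels"].copy()
show("stand",fit(p,"stand",(262,165),-.09))
hsv=cv2.cvtColor(np.ascontiguousarray(p["pixels"]),cv2.COLOR_RGB2HSV)
red=((hsv[:,:,0]<5)|(hsv[:,:,0]>172))&(hsv[:,:,1]>150)
ys,xs=np.nonzero(red[100:200,180:300]);print("red px",xs.mean()+180,ys.mean()+100,len(xs),xs.min()+180,xs.max()+180,ys.min()+100,ys.max()+100)
save(p,"t3.png",(190,110,310,220))
p=shot("wrist")
for r in viewer.recognise(p,"blue_pack")[:2]: print(r)
q=fit(p,"blue_pack",viewer.recognise(p,"blue_pack")[0]["pixel"],0);show("blue",q)
go(*q[0][:2]*1000,5,np.degrees(q[0][2]))
E
```

```text
time_s: 7.42
position: [0.4866, -0.0892, 0.2205]
tool_rot: [0.009, 1.0, 0.0, -0.001]
wrist_force: [0.6, -0.5, 0.3]
width: 1.0
gripper_force: 0.0
time_s: 8.08
position: [0.3663, -0.294, 0.1809]
tool_rot: [0.011, 1.0, 0.0, -0.001]
wrist_force: [0.8, 0.2, -0.5]
width: 1.0
gripper_force: 0.0
time_s: 8.33
position: [0.3691, -0.2916, 0.1817]
tool_rot: [0.008, 1.0, 0.0, -0.0]
wrist_force: [0.2, 0.6, -0.5]
width: 1.003
gripper_force: 0.0
stand xy mm [620.8 182.3] yaw deg -5.1 iou 0.975
red px 249.84427767354595 148.94183864915573 533 237 262 133 163
{'pixel': [327.4, 170.4], 'confidence': 0.62}
blue xy mm [ 387.8 -277. ] yaw deg -1.4 iou 0.153
shift [-0.0187  0.0156  0.1771] turn 0.008 | at [ 368.8 -292.3  182.1] head 179.06
```

View pics/t3.png

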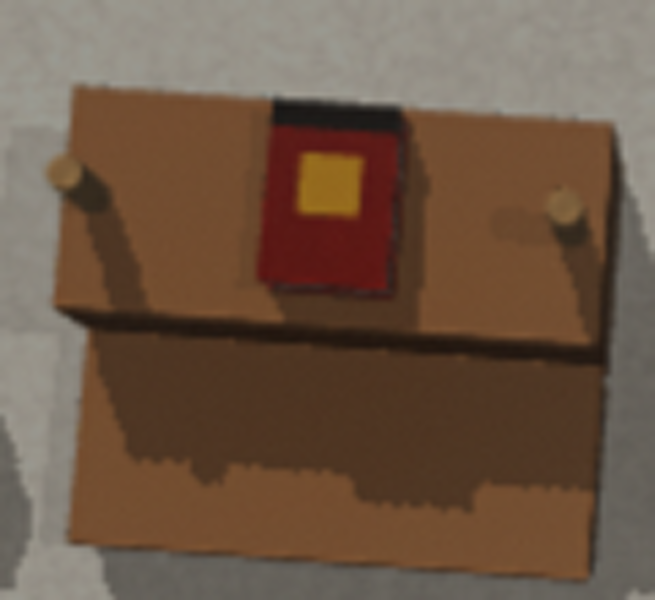

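The picture shows red between the pegs at crop (330,195), square with the stand, its spine close to the back edge. I'll quantify that and refit blue with hue masks.

```bash
cat >> h.py <<'E'
def cmask(p,roi,col,V=50,gold=True):
    hsv=cv2.cvtColor(np.ascontiguousarray(p["pixels"]),cv2.COLOR_RGB2HSV).astype(int); H,S,W=hsv[:,:,0],hsv[:,:,1],hsv[:,:,2]
    c={"red":((H<6)|(H>170))&(S>120),"blue":(H>95)&(H<135)&(S>80),"brown":(H<20)&(S>75)}[col]
    m=c|(W<V)
    if gold: m|=(H>15)&(H<28)&(S>150)
    o=np.zeros(m.shape,bool); x0,y0,x1,y1=roi; o[y0:y1,x0:x1]=m[y0:y1,x0:x1]
    o=cv2.morphologyEx(o.astype(np.uint8),cv2.MORPH_OPEN,np.ones((3,3)))
    n,l,st,_=cv2.connectedComponentsWithStats(o,connectivity=4); return l==1+st[1:,4].argmax()
E
python3 - <<'E'
from h import *
p=shot("top")
m=cmask(p,(232,126,268,166),"red",V=45); print(m.sum())
show("red",fit(p,"red_pack",None,-.09,z=.095,m=m))
a=np.radians(-5); 
p=shot("wrist"); save(p,"w4.png")
m=cmask(p,(270,120,390,260),"blue",V=40); ys,xs=np.nonzero(m); print(m.sum(),xs.min(),xs.max(),ys.min(),ys.max())
q=fit(p,"blue_pack",None,0,m=m);show("blue",q); go(*q[0][:2]*1000,5,np.degrees(q[0][2]))
E
```

```text
766
red xy mm [674.5 177.7] yaw deg -1.9 iou 0.835
2945 301 352 134 206
blue xy mm [ 354.3 -281. ] yaw deg 1.0 iou 0.746
shift [0.0146 0.0114 0.1772] turn -0.035 | at [ 368.7 -292.6  182.2] head 179.03
```

View pics/w4.png

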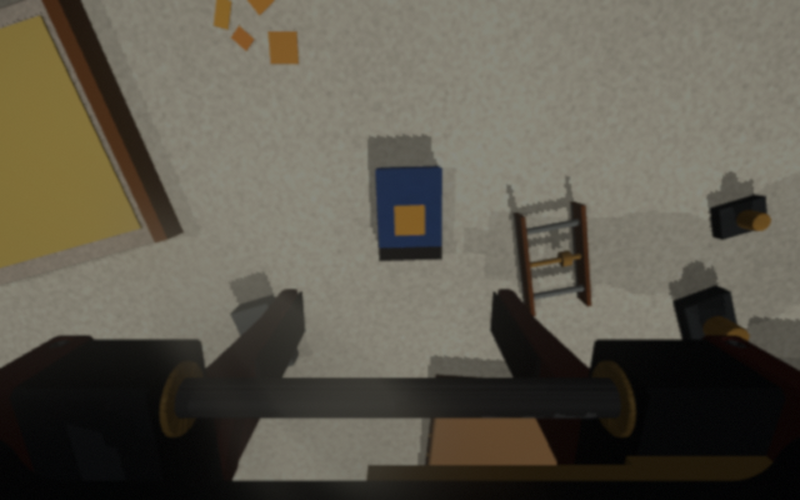

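```bash
python3 - <<'E'
from h import *
p=shot("wrist")
c=np.array([ray(p,((u-3.5)/1.25,v/1.25),.024)*1000 for u,v in [(376,168),(441,167),(441.5,259.5),(379.5,260)]])
print(np.round(c,1)); m=c.mean(0); d=(c[2]+c[3]-c[0]-c[1]); y=np.degrees(np.arctan2(d[1],d[0])); print(m,y)
go(m[0],m[1],5,y)
E
```

```text
[[ 312.9 -311.3   24. ]
 [ 312.9 -257.4   24. ]
 [ 393.2 -255.8   24. ]
 [ 392.8 -310.8   24. ]]
[ 352.96400783 -283.82780823   24.        ] 0.7255262662632038
shift [0.0158 0.0086 0.1772] turn -0.03 | at [ 368.6 -292.7  182.2] head 179.01
```

Blue is at crop (410,214) with clear space at both sides; its size comes out at 80×55 mm, so the estimate is sound.

```bash
python3 -m pendant '[[0.016,0.009,0.03,-0.03],[0.016,0.009,0.07,-0.03],[0.016,0.009,0.11,-0.03],[0.016,0.009,0.15,-0.03],[0.016,0.009,0.17,-0.03],[0.016,0.009,0.177,-0.03],[0.016,0.009,0.177,-0.03],[0.016,0.009,0.177,-0.03]]' 0
python3 -m pendant '[[0,0,0,0],[0,0,0,0],[0,0,0,0],[0,0,0,0],[0,0,0,0],[0,0,0,0]]' 1 20
python3 -m pendant '[[0,0,-0.04,0],[0,0,-0.08,0],[0,0,-0.12,0],[0,0,-0.16,0],[0,0,-0.2,0],[0,0,-0.235,0],[0,0,-0.235,0],[0,0,-0.235,0]]'
python3 - <<'E'
from h import *
go(673,177.3,250,-5)
E
```

```text
time_s: 9.35
position: [0.3529, -0.2841, 0.0058]
tool_rot: [-0.006, 1.0, -0.0, 0.0]
wrist_force: [-0.2, 0.2, 0.8]
width: 0.996
gripper_force: 0.0
time_s: 9.85
position: [0.3529, -0.2836, 0.0056]
tool_rot: [-0.006, 1.0, -0.0, 0.0]
wrist_force: [-0.8, 2.1, 6.7]
width: 0.634
gripper_force: 20.0
time_s: 10.52
position: [0.3534, -0.2841, 0.2417]
tool_rot: [-0.006, 1.0, -0.001, 0.002]
wrist_force: [-0.5, 0.4, -1.2]
width: 0.637
gripper_force: 20.0
shift [-0.3254  0.4573 -0.0075] turn 0.1 | at [ 353.4 -284.1  241.7] head -179.29
```

```bash
python3 -m pendant '[[-0.02,0.029,-0.007,0.05],[-0.04,0.057,-0.007,0.1],[-0.061,0.086,-0.007,0.1],[-0.081,0.114,-0.007,0.1],[-0.102,0.143,-0.007,0.1],[-0.122,0.171,-0.007,0.1],[-0.142,0.2,-0.007,0.1],[-0.163,0.229,-0.007,0.1]]'
python3 -m pendant '[[-0.02,0.029,0,0],[-0.04,0.057,0,0],[-0.061,0.086,0,0],[-0.081,0.114,0,0],[-0.102,0.143,0,0],[-0.122,0.171,0,0],[-0.142,0.2,0,0],[-0.162,0.228,0,0]]'
python3 -m pendant '[[0,0,0,0],[0,0,0,0],[0,0,0,0],[0,0,0,0]]'
python3 - <<'E'
from h import *
go(673,177.3,126,-5)
E
```

```text
time_s: 11.18
position: [0.5122, -0.0511, 0.2449]
tool_rot: [0.044, 0.999, -0.0, -0.002]
wrist_force: [0.1, -0.3, -1.3]
width: 0.635
gripper_force: 20.0
time_s: 11.85
position: [0.694, 0.1615, 0.2438]
tool_rot: [0.044, 0.999, -0.0, -0.002]
wrist_force: [0.9, -0.6, -0.6]
width: 0.639
gripper_force: 20.0
time_s: 12.18
position: [0.6935, 0.1585, 0.246]
tool_rot: [0.045, 0.999, -0.001, -0.001]
wrist_force: [-0.7, -0.2, -0.6]
width: 0.636
gripper_force: 20.0
shift [0.0219 0.0171 0.12  ] turn -0.002 | at [693.5 158.5 246. ] head 174.87
```

```bash
python3 -m pendant '[[0.022,0.017,0.02,0],[0.022,0.017,0.05,0],[0.022,0.017,0.08,0],[0.022,0.017,0.095,0],[0.022,0.017,0.105,0],[0.022,0.017,0.105,0],[0.022,0.017,0.105,0],[0.022,0.017,0.105,0]]'
python3 - <<'E'
from h import *
go(673,177.3,126,-5)
p=shot("wrist"); save(p,"w5.png")
E
```

```text
time_s: 12.85
position: [0.6747, 0.1788, 0.1439]
tool_rot: [0.044, 0.999, 0.0, 0.001]
wrist_force: [-0.1, 0.5, -1.0]
width: 0.636
gripper_force: 20.0
shift [ 0.0016 -0.0016  0.0179] turn -0.001 | at [674.7 178.8 143.9] head 174.92
```

View pics/w5.png

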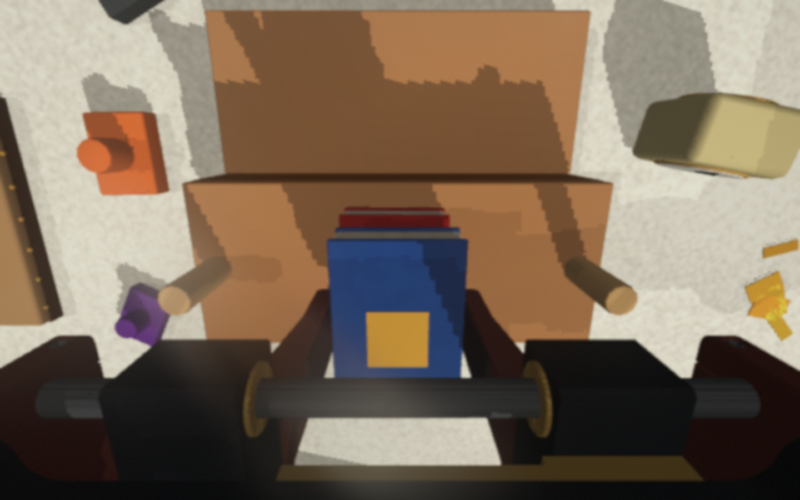

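Red's front edge at (394,215) lies about 1.5 mm left of the held blue (397 mid), which matches the computed correction.

```bash
python3 -m pendant '[[0.0015,-0.0015,0.008,0],[0.0015,-0.0015,0.014,0],[0.0015,-0.0015,0.017,0],[0.0015,-0.0015,0.018,0],[0.0015,-0.0015,0.018,0],[0.0015,-0.0015,0.018,0],[0.0015,-0.0015,0.018,0],[0.0015,-0.0015,0.018,0]]'
python3 -c "
from h import *
go(673,177.3,125,-5)"
```

```text
time_s: 13.57
position: [0.6717, 0.1775, 0.1246]
tool_rot: [0.044, 0.999, -0.0, -0.0]
wrist_force: [-2.4, -1.4, 4.9]
width: 0.635
gripper_force: 20.0
shift [-0.0013 -0.0001 -0.0004] turn -0.001 | at [671.7 177.5 124.6] head 174.97
```

```bash
python3 -m pendant '[[0,0,0,0],[0,0,0,0],[0,0,0,0],[0,0,0,0]]' 0
python3 -m pendant '[[0,0,-0.03,0],[0,0,-0.07,0],[0,0,-0.1,0],[0,0,-0.1,0],[0,0,-0.1,0],[0,0,-0.1,0]]'
python3 -c "
from h import *
go(467,7,160,20.7)"
```

```text
time_s: 13.9
position: [0.6721, 0.1778, 0.1239]
tool_rot: [0.044, 0.999, 0.0, -0.0]
wrist_force: [0.8, -0.5, 0.2]
width: 0.904
gripper_force: 0.0
time_s: 14.4
position: [0.6717, 0.1777, 0.2235]
tool_rot: [0.044, 0.999, -0.0, -0.0]
wrist_force: [0.0, 0.3, -0.9]
width: 1.003
gripper_force: 0.0
shift [ 0.189  -0.188   0.0636] turn -0.449 | at [671.7 177.7 223.5] head 174.98
```

```bash
python3 -m pendant '[[0.028,-0.028,0,-0.1],[0.056,-0.056,0,-0.2],[0.084,-0.084,0.01,-0.3],[0.112,-0.112,0.02,-0.4],[0.14,-0.14,0.03,-0.449],[0.168,-0.168,0.045,-0.449],[0.189,-0.188,0.063,-0.449],[0.189,-0.188,0.063,-0.449]]'
python3 -m pendant '[[0,0,0,0],[0,0,0,0],[0,0,0,0]]'
python3 - <<'E'
from h import *
p=shot("wrist"); save(p,"w6.png")
P,h=here(); print(P)
for r in viewer.recognise(p,"weight")[:3]: print(r)
k=Ro.from_quat(env.observe()["tool_rot"]).as_matrix()
print("tcp-axis at z=.044", proj(p,[[P[0],P[1],.044]])*1.25)
go(467,7,22,20.7)
E
```

```text
time_s: 15.07
position: [0.4595, 0.0026, 0.1568]
tool_rot: [-0.177, 0.984, -0.0, -0.005]
wrist_force: [-1.4, 0.2, -0.7]
width: 0.992
gripper_force: 0.0
time_s: 15.32
position: [0.4684, 0.008, 0.1612]
tool_rot: [-0.18, 0.984, 0.0, 0.0]
wrist_force: [0.3, 0.2, 0.6]
width: 1.0
gripper_force: 0.0
[0.46843803 0.00803132 0.16124062]
{'pixel': [315.1, 181.6], 'confidence': 0.83}
{'pixel': [209.4, 358.9], 'confidence': 0.71}
{'pixel': [362.9, 94.2], 'confidence': 0.67}
tcp-axis at z=.044 [[395.83558248 245.27216804]]
shift [ 0.0017 -0.0004  0.1393] turn 0.001 | at [468.3   7.9 161.3] head -159.22
```

View pics/w6.png

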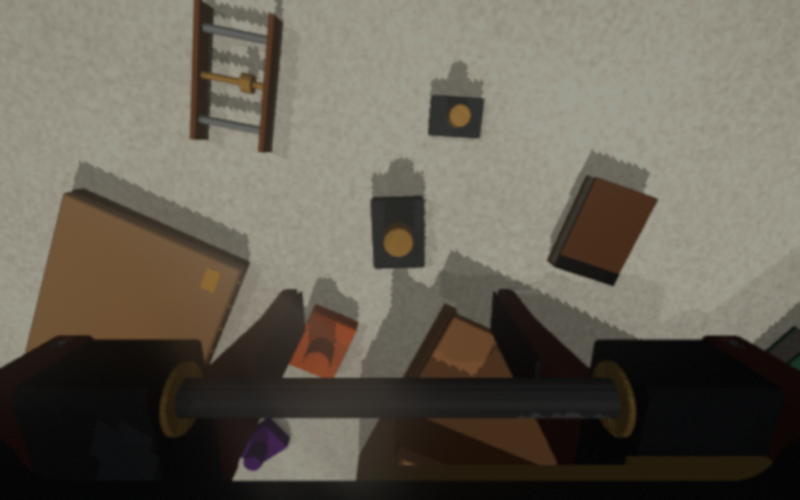

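The larger dark weight is at (398,232) with its knob right under the tool axis; the small dark one is at (456,115). Checked, so I'll grip the knob just above the slab.

```bash
python3 -m pendant '[[0.001,0,0.04,0],[0.001,0,0.08,0],[0.001,0,0.11,0],[0.001,0,0.13,0],[0.001,0,0.137,0],[0.001,0,0.137,0],[0.001,0,0.137,0],[0.001,0,0.137,0]]' 0
python3 -m pendant '[[0,0,0,0],[0,0,0,0],[0,0,0,0],[0,0,0,0],[0,0,0,0],[0,0,0,0],[0,0,0,0],[0,0,0,0]]' 1 30
python3 -m pendant '[[0,0,-0.03,0],[0,0,-0.07,0],[0,0,-0.11,0],[0,0,-0.15,0],[0,0,-0.19,0],[0,0,-0.21,0],[0,0,-0.21,0],[0,0,-0.21,0]]'
python3 - <<'E'
from h import *
p=shot("top"); save(p,"t4.png",(190,110,310,220))
go(672.3,177.5,230,-5)
m=cmask(p,(232,120,268,168),"blue",V=40); ys,xs=np.nonzero(m); print(m.sum(),xs.min(),xs.max(),ys.min(),ys.max())
show("blue",fit(p,"blue_pack",None,-.09,z=.119,m=m))
E
```

```text
time_s: 16.08
position: [0.4676, 0.0069, 0.0254]
tool_rot: [-0.18, 0.984, -0.0, 0.001]
wrist_force: [-0.6, -0.3, 0.3]
width: 0.999
gripper_force: 0.0
time_s: 16.75
position: [0.4664, 0.0067, 0.0241]
tool_rot: [-0.18, 0.984, 0.0, -0.0]
wrist_force: [-0.9, -1.0, -0.8]
width: 0.433
gripper_force: 0.0
time_s: 17.42
position: [0.4669, 0.0068, 0.2351]
tool_rot: [-0.18, 0.984, 0.0, 0.001]
wrist_force: [-0.8, -0.7, -0.3]
width: 0.006
gripper_force: 0.0
shift [-0.2533  0.0869  0.0037] turn 0.449 | at [466.    6.7 233.7] head -159.3
779 235 261 127 162
blue xy mm [671.6 177.2] yaw deg -3.5 iou 0.804
```

View pics/t4.png

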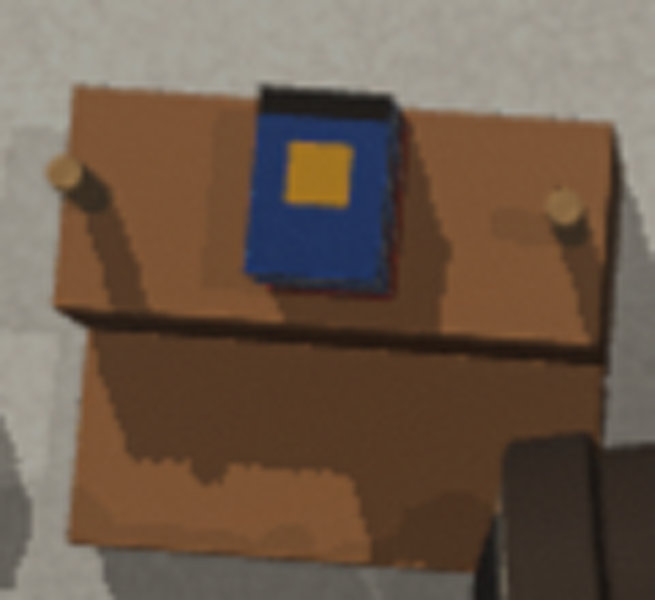

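The pile looks aligned: blue is at crop (322,190), covering red. The fingers had not finished closing on the knob before the lift, so nothing was gripped. I'll reopen partway and repeat with a longer close.

```bash
python3 -m pendant '[[0,0,0,0],[0,0,0,0],[0,0,0,0],[0,0,0.04,0],[0,0,0.075,0],[0,0,0.075,0],[0,0,0.075,0],[0,0,0.075,0]]' 0.4 30
python3 - <<'E'
from h import *
p=shot("wrist"); P,h=here()
hsv=cv2.cvtColor(np.ascontiguousarray(p["pixels"]),cv2.COLOR_RGB2HSV).astype(int)
m=((hsv[:,:,0]>12)&(hsv[:,:,0]<28)&(hsv[:,:,1]>120))[150:240,290:350]; ys,xs=np.nonzero(m)
print("knob px",len(xs),np.median(xs)+290,np.median(ys)+150,"axis",proj(p,[[P[0],P[1],.044]])); go(467,7,24,20.7)
E
```

```text
time_s: 18.13
position: [0.467, 0.0067, 0.1601]
tool_rot: [-0.18, 0.984, -0.0, 0.0]
wrist_force: [0.2, 0.0, 0.7]
width: 0.563
gripper_force: 0.0
knob px 458 319.0 195.0 axis [[316.48897717 197.0647981 ]]
shift [0.0006 0.0005 0.1367] turn -0.0 | at [467.5   6.7 160.7] head -159.31
```

Knob unmoved under the axis.

```bash
python3 -m pendant '[[0,0,0.04,0],[0,0,0.08,0],[0,0,0.11,0],[0,0,0.13,0],[0,0,0.137,0],[0,0,0.137,0],[0,0,0.137,0],[0,0,0.137,0]]' 
python3 -m pendant '[[0,0,0,0],[0,0,0,0],[0,0,0,0],[0,0,0,0],[0,0,0,0],[0,0,0,0],[0,0,0,0],[0,0,0,0]]' 1 30
python3 -m pendant '[[0,0,0,0],[0,0,0,0]]'
```

```text
time_s: 18.85
position: [0.468, 0.0068, 0.024]
tool_rot: [-0.18, 0.984, -0.0, 0.002]
wrist_force: [-0.2, 0.2, 0.3]
width: 0.599
gripper_force: 0.0
time_s: 19.52
position: [0.4665, 0.007, 0.0225]
tool_rot: [-0.18, 0.984, 0.0, 0.0]
wrist_force: [-1.8, 2.0, 6.4]
width: 0.261
gripper_force: 30.0
time_s: 19.68
position: [0.4665, 0.007, 0.0225]
tool_rot: [-0.18, 0.984, 0.0, 0.0]
wrist_force: [-1.0, 1.4, 6.7]
width: 0.267
gripper_force: 30.0
```

```bash
python3 -m pendant '[[0,0,-0.03,0],[0,0,-0.07,0],[0,0,-0.11,0],[0,0,-0.15,0],[0,0,-0.19,0],[0,0,-0.23,0],[0,0,-0.23,0],[0,0,-0.23,0]]'
python3 -c "
from h import *
go(672,177.3,250,-5)"
```

```text
time_s: 20.35
position: [0.4672, 0.0066, 0.2536]
tool_rot: [-0.18, 0.984, -0.0, 0.002]
wrist_force: [0.3, 1.1, -5.7]
width: 0.268
gripper_force: 30.0
shift [-0.2519  0.0873  0.0044] turn 0.448 | at [467.2   6.6 253.6] head -159.31
```

```bash
python3 -m pendant '[[-0.03,0.01,0,0.06],[-0.065,0.022,0,0.13],[-0.1,0.034,0,0.2],[-0.135,0.046,0,0.27],[-0.17,0.058,0,0.34],[-0.205,0.07,0,0.41],[-0.235,0.081,0,0.448],[-0.252,0.087,0,0.448]]' 
python3 -m pendant '[[0,0,0,0],[0,0,0,0],[0,0,0,0],[0,0,0,0]]'
python3 -c "
from h import *
go(672,177.3,166,-5)"
```

```text
time_s: 21.02
position: [0.6717, 0.1804, 0.2473]
tool_rot: [0.043, 0.999, -0.0, -0.003]
wrist_force: [-0.5, 0.6, -4.5]
width: 0.266
gripper_force: 30.0
time_s: 21.35
position: [0.6705, 0.1756, 0.251]
tool_rot: [0.044, 0.999, -0.001, -0.001]
wrist_force: [0.8, 0.0, -4.2]
width: 0.264
gripper_force: 30.0
shift [-0.0015  0.0019  0.085 ] turn -0.001 | at [670.5 175.6 251. ] head 174.96
```

```bash
python3 -m pendant '[[-0.001,0.001,0.02,0],[-0.001,0.001,0.04,0],[-0.001,0.001,0.06,0],[-0.001,0.001,0.072,0],[-0.001,0.001,0.076,0],[-0.001,0.001,0.08,0],[-0.001,0.001,0.08,0],[-0.001,0.001,0.08,0]]' 
python3 -c "
from h import *
go(672,177.3,165.5,-5)"
```

```text
time_s: 22.02
position: [0.673, 0.178, 0.1733]
tool_rot: [0.043, 0.999, 0.0, 0.001]
wrist_force: [-0.2, -0.4, -3.9]
width: 0.266
gripper_force: 30.0
shift [ 0.0009 -0.0008  0.0078] turn 0.0 | at [673.  178.  173.3] head 175.01
```

```bash
python3 -m pendant '[[0.001,-0.001,0.002,0],[0.001,-0.001,0.004,0],[0.001,-0.001,0.005,0],[0.001,-0.001,0.006,0],[0.001,-0.001,0.007,0],[0.001,-0.001,0.0075,0],[0.001,-0.001,0.0075,0],[0.001,-0.001,0.0075,0]]' 
```

```text
time_s: 22.68
position: [0.6715, 0.1771, 0.1656]
tool_rot: [0.043, 0.999, 0.0, 0.0]
wrist_force: [-3.9, -1.3, 6.6]
width: 0.264
gripper_force: 30.0
```

```bash
python3 -m pendant '[[0,0,0,0],[0,0,0,0],[0,0,0,0],[0,0,0,0],[0,0,0,0]]' 0.4
python3 -m pendant '[[0,0,-0.02,0],[0,0,-0.05,0],[0,0,-0.07,0],[0,0,-0.07,0],[0,0,-0.07,0],[0,0,-0.07,0]]'
python3 -c "
from h import *
go(404.7,167.4,170,2.9)"
```

```text
time_s: 23.1
position: [0.6715, 0.1772, 0.1645]
tool_rot: [0.043, 0.999, 0.0, 0.0]
wrist_force: [-0.5, -0.8, -0.5]
width: 0.582
gripper_force: 0.0
time_s: 23.6
position: [0.671, 0.1771, 0.2337]
tool_rot: [0.043, 0.999, -0.0, -0.0]
wrist_force: [0.8, 0.7, -0.8]
width: 0.598
gripper_force: 0.0
shift [ 0.2644 -0.0327  0.064 ] turn -0.137 | at [671.  177.1 233.7] head 175.03
```

```bash
python3 -m pendant '[[0.035,-0.005,0,-0.1],[0.075,-0.01,0,-0.137],[0.115,-0.015,0,-0.137],[0.155,-0.02,0.01,-0.137],[0.195,-0.025,0.03,-0.137],[0.23,-0.03,0.05,-0.137],[0.264,-0.033,0.064,-0.137],[0.264,-0.033,0.064,-0.137]]' 0
python3 -m pendant '[[0,0,0,0],[0,0,0,0],[0,0,0,0],[0,0,0,0]]'
python3 - <<'E'
from h import *
p=shot("wrist"); save(p,"w7.png")
r=viewer.recognise(p,"brown_book");print(r[:2])
q=fit(p,"brown_book",r[0]["pixel"],0.05,V=45);show("brown",q)
go(404.7,167.4,4,2.9); go(*q[0][:2]*1000,4,np.degrees(q[0][2]))
p=shot("top"); 
w=viewer.recognise(p,"weight");print([(r["pixel"],ray(p,r["pixel"],.165)) for r in w[:3]])
E
```

```text
time_s: 24.27
position: [0.3955, 0.1646, 0.1658]
tool_rot: [-0.026, 1.0, -0.003, -0.006]
wrist_force: [-1.2, -0.9, -0.1]
width: 0.999
gripper_force: 0.0
time_s: 24.6
position: [0.4069, 0.1674, 0.1709]
tool_rot: [-0.025, 1.0, 0.0, 0.0]
wrist_force: [0.0, 0.6, -0.5]
width: 1.003
gripper_force: 0.0
[{'pixel': [318.1, 182.5], 'confidence': 0.69}]
brown xy mm [405.3 169.2] yaw deg 2.5 iou 0.948
shift [0.0019 0.0002 0.1668] turn -0.001 | at [406.5 167.2 170.8] head -177.16
shift [0.0012 0.002  0.1668] turn 0.006 | at [406.5 167.2 170.8] head -177.16
[([336.2, 183.5], array([ 0.57379202, -0.02185579,  0.165     ])), ([343.7, 135.1], array([ 0.68186585, -0.04069108,  0.165     ])), ([323.0, 273.3], array([0.37890392, 0.01056088, 0.165     ]))]
```

View pics/w7.png

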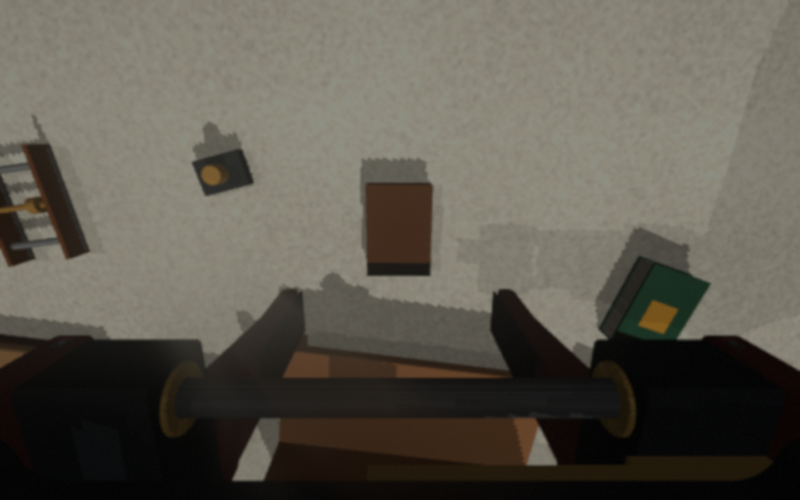

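Brown is at (399,228), under the tool, with spine away; the grasp is clear.

```bash
python3 -m pendant '[[0.001,0.001,0.04,0],[0.001,0.001,0.08,0],[0.001,0.001,0.12,0],[0.001,0.001,0.15,0],[0.001,0.001,0.162,0],[0.001,0.001,0.166,0],[0.001,0.001,0.166,0],[0.001,0.001,0.166,0]]' 0
python3 -m pendant '[[0,0,0,0],[0,0,0,0],[0,0,0,0],[0,0,0,0],[0,0,0,0],[0,0,0,0],[0,0,0,0]]' 1 20
python3 -m pendant '[[0,0,-0.03,0],[0,0,-0.07,0],[0,0,-0.11,0],[0,0,-0.13,0],[0,0,-0.13,0],[0,0,-0.13,0]]'
python3 - <<'E'
from h import *
go(570.9,186.9,130,-5)
p=shot("top");save(p,"t5.png",(190,90,310,220))
E
```

```text
time_s: 25.47
position: [0.4051, 0.1683, 0.0052]
tool_rot: [-0.025, 1.0, 0.0, 0.0]
wrist_force: [0.5, 0.2, 1.4]
width: 1.0
gripper_force: 0.0
time_s: 26.05
position: [0.4047, 0.1682, 0.005]
tool_rot: [-0.025, 1.0, 0.0, 0.0]
wrist_force: [-1.1, -0.6, 7.1]
width: 0.634
gripper_force: 20.0
time_s: 26.55
position: [0.405, 0.1684, 0.1355]
tool_rot: [-0.025, 1.0, 0.001, 0.001]
wrist_force: [0.3, -0.2, -0.9]
width: 0.634
gripper_force: 20.0
shift [-0.1666  0.0102  0.0059] turn 0.137 | at [405.  168.4 135.5] head -177.13
```

View pics/t5.png

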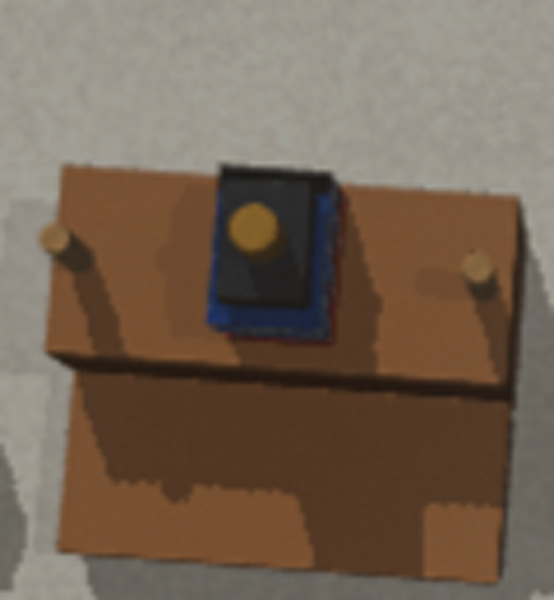

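The weight sits mid-pile; the offset seen at (265,240) is just perspective. Carrying brown to the lower step.

```bash
python3 -m pendant '[[-0.03,0.002,0.005,0.06],[-0.06,0.004,0.006,0.12],[-0.09,0.006,0.006,0.137],[-0.12,0.008,0.006,0.137],[-0.145,0.01,0.006,0.137],[-0.167,0.01,0.006,0.137],[-0.167,0.01,0.006,0.137],[-0.167,0.01,0.006,0.137]]' 
python3 -m pendant '[[0,0,0,0],[0,0,0,0],[0,0,0.03,0],[0,0,0.05,0],[0,0,0.065,0],[0,0,0.065,0],[0,0,0.065,0],[0,0,0.065,0]]'
python3 -c "
from h import *
go(570.9,186.9,45,-5)"
```

```text
time_s: 27.27
position: [0.5701, 0.1857, 0.1257]
tool_rot: [0.044, 0.999, -0.001, -0.002]
wrist_force: [-0.5, -0.2, -0.5]
width: 0.635
gripper_force: 20.0
time_s: 27.93
position: [0.5709, 0.1867, 0.0647]
tool_rot: [0.043, 0.999, 0.0, 0.0]
wrist_force: [0.2, 0.3, -1.2]
width: 0.636
gripper_force: 20.0
shift [0.0001 0.0002 0.0197] turn 0.001 | at [570.9 186.7  64.7] head 175.04
```

```bash
python3 -m pendant '[[0,0,0.008,0],[0,0,0.014,0],[0,0,0.017,0],[0,0,0.019,0],[0,0,0.02,0],[0,0,0.02,0],[0,0,0.02,0]]' 
python3 -m pendant '[[0,0,0,0],[0,0,0,0],[0,0,0,0],[0,0,0,0],[0,0,0,0]]' 0
python3 -m pendant '[[0,0,-0.03,0],[0,0,-0.07,0],[0,0,-0.11,0],[0,0,-0.14,0],[0,0,-0.14,0],[0,0,-0.14,0],[0,0,-0.14,0]]'
python3 - <<'E'
from h import *
go(401,-150.6,170,10.2)
E
```

```text
time_s: 28.52
position: [0.5705, 0.1864, 0.045]
tool_rot: [0.043, 0.999, 0.0, -0.0]
wrist_force: [-4.5, -2.0, 13.5]
width: 0.635
gripper_force: 20.0
time_s: 28.93
position: [0.5707, 0.1864, 0.0434]
tool_rot: [0.043, 0.999, -0.0, -0.0]
wrist_force: [0.1, 0.0, 0.6]
width: 0.973
gripper_force: 0.0
time_s: 29.52
position: [0.5702, 0.1863, 0.1829]
tool_rot: [0.043, 0.999, -0.0, -0.0]
wrist_force: [0.5, 0.2, -0.1]
width: 0.998
gripper_force: 0.0
shift [ 0.1394 -0.3503  0.0131] turn -0.265 | at [570.2 186.3 182.9] head 175.03
```

```bash
python3 -m pendant '[[0.015,-0.035,0,-0.05],[0.03,-0.07,0,-0.1],[0.045,-0.105,0,-0.15],[0.06,-0.14,0,-0.2],[0.075,-0.175,0,-0.25],[0.09,-0.21,0,-0.265],[0.1,-0.245,0,-0.265],[0.115,-0.28,0,-0.265]]'
python3 -c "
from h import *
go(401,-150.6,170,10.2)"
```

```text
time_s: 30.18
position: [0.4302, -0.0839, 0.1821]
tool_rot: [-0.089, 0.996, 0.0, -0.001]
wrist_force: [2.1, -1.5, -0.0]
width: 1.001
gripper_force: 0.0
shift [ 0.0406 -0.0605  0.0122] turn 0.001 | at [430.2 -83.9 182.1] head -169.77
```

```bash
python3 -m pendant '[[0.02,-0.03,0.01,0],[0.035,-0.055,0.012,0],[0.035,-0.055,0.012,0],[0.035,-0.055,0.012,0],[0.035,-0.055,0.012,0]]'
python3 - <<'E'
from h import *
p=shot("wrist"); save(p,"w8.png")
r=viewer.recognise(p,"wagon");print(r[:2])
go(401,-150.6,5,10.2)
hsv=cv2.cvtColor(np.ascontiguousarray(p["pixels"]),cv2.COLOR_RGB2HSV).astype(int)
m=((hsv[:,:,0]<22)|(hsv[:,:,0]>170))&(hsv[:,:,1]>90); x,y=map(int,r[0]["pixel"])
o=np.zeros(m.shape,np.uint8); o[y-50:y+50,x-40:x+40]=m[y-50:y+50,x-40:x+40]
n,l,st,ce=cv2.connectedComponentsWithStats(o)
for i in range(1,n):
    if st[i,4]>40: print(st[i],cv2.minAreaRect(np.argwhere(l==i)[:,::-1].astype(np.float32)))
mm=np.zeros(m.shape,bool)
for i in range(1,n):
    if st[i,4]>100: mm|=l==i
h=cv2.convexHull(np.argwhere(mm)[:,::-1].astype(np.int32)); o[:]=0; cv2.fillConvexPoly(o,h,1)
q=fit(p,"wagon",None,np.radians(10.2),m=o>0);show("wagon",q); go(*q[0][:2]*1000,5,np.degrees(q[0][2]))
E
```

```text
time_s: 30.6
position: [0.4069, -0.1422, 0.1707]
tool_rot: [-0.089, 0.996, 0.0, -0.001]
wrist_force: [-0.4, -0.4, 0.4]
width: 0.998
gripper_force: 0.0
[{'pixel': [308.6, 176.3], 'confidence': 0.84}]
shift [ 0.0078 -0.0077  0.1661] turn 0.002 | at [ 407.5 -141.6  171.1] head -169.67
[285 134  54  89 852] ((311.5, 178.0), (88.0, 53.0), 90.0)
wagon xy mm [ 400.2 -148.6] yaw deg 10.7 iou 0.96
shift [ 0.0083 -0.0057  0.1661] turn -0.007 | at [ 407.5 -141.6  171.1] head -169.67
```

```bash
python3 -m pendant '[[0.008,-0.007,0.04,-0.005],[0.008,-0.007,0.08,-0.005],[0.008,-0.007,0.12,-0.005],[0.008,-0.007,0.15,-0.005],[0.008,-0.007,0.162,-0.005],[0.008,-0.007,0.166,-0.005],[0.008,-0.007,0.166,-0.005],[0.008,-0.007,0.166,-0.005]]' 0
python3 -m pendant '[[0,0,0,0],[0,0,0,0],[0,0,0,0],[0,0,0,0],[0,0,0,0],[0,0,0,0],[0,0,0,0]]' 1 15
python3 -m pendant '[[0,0,-0.03,0],[0,0,-0.07,0],[0,0,-0.1,0],[0,0,-0.1,0],[0,0,-0.1,0],[0,0,-0.1,0]]'
python3 - <<'E'
from h import *
p=shot("top")
for S in(50,75,100,120): show("cushion",fit(p,"cushion",(398,173),-.09,S=S,V=10))
go(624,-189.4,110,-5.4)
E
```

```text
time_s: 31.37
position: [0.4013, -0.1507, 0.0061]
tool_rot: [-0.092, 0.996, 0.0, 0.0]
wrist_force: [0.1, -0.7, -0.8]
width: 1.001
gripper_force: 0.0
time_s: 31.95
position: [0.4009, -0.1511, 0.006]
tool_rot: [-0.091, 0.996, 0.0, 0.0]
wrist_force: [-1.5, 1.9, 6.9]
width: 0.635
gripper_force: 15.0
time_s: 32.45
position: [0.4002, -0.1509, 0.1051]
tool_rot: [-0.092, 0.996, 0.0, -0.0]
wrist_force: [0.9, 1.1, -1.9]
width: 0.637
gripper_force: 15.0
cushion xy mm [ 624.2 -189.5] yaw deg -5.1 iou 0.981
cushion xy mm [ 624.1 -189.3] yaw deg -5.4 iou 0.969
cushion xy mm [ 624.9 -189. ] yaw deg -5.2 iou 0.943
cushion xy mm [ 626.2 -188. ] yaw deg -6.1 iou 0.907
shift [-0.2135 -0.0788 -0.0058] turn 0.278 | at [ 399.7 -150.9  104.6] head -169.49
```

```bash
python3 -m pendant '[[-0.035,-0.013,-0.006,0.06],[-0.07,-0.026,-0.006,0.12],[-0.105,-0.039,-0.006,0.18],[-0.14,-0.052,-0.006,0.24],[-0.17,-0.063,-0.006,0.276],[-0.2,-0.074,-0.006,0.276],[-0.2135,-0.079,-0.006,0.276],[-0.2135,-0.079,-0.006,0.276]]'
python3 -m pendant '[[0,0,0,0],[0,0,0,0],[0,0,0.03,0],[0,0,0.05,0],[0,0,0.06,0],[0,0,0.06,0],[0,0,0.06,0],[0,0,0.06,0]]'
python3 - <<'E'
from h import *
go(624.2,-189.3,28,-5.2)
E
```

```text
time_s: 33.17
position: [0.6267, -0.1897, 0.1084]
tool_rot: [0.046, 0.999, -0.0, -0.001]
wrist_force: [-1.1, 0.6, -1.4]
width: 0.634
gripper_force: 15.0
time_s: 33.83
position: [0.6254, -0.1903, 0.053]
tool_rot: [0.047, 0.999, -0.0, 0.001]
wrist_force: [-0.3, -0.4, -0.6]
width: 0.635
gripper_force: 15.0
shift [0.0013 0.0009 0.025 ] turn -0.002 | at [ 625.4 -190.3   53. ] head 174.67
```

```bash
python3 -m pendant '[[0.001,0.001,0.01,0],[0.001,0.001,0.018,0],[0.001,0.001,0.021,0],[0.001,0.001,0.023,0],[0.001,0.001,0.025,0],[0.001,0.001,0.025,0],[0.001,0.001,0.025,0]]' 
python3 -m pendant '[[0,0,0,0],[0,0,0,0],[0,0,0,0],[0,0,0,0],[0,0,0,0]]' 0
python3 -m pendant '[[0,0,-0.03,0],[0,0,-0.07,0],[0,0,-0.11,0],[0,0,-0.15,0],[0,0,-0.15,0]]'
python3 -m pendant '[[0.04,0,0,0],[0.08,0,0,0],[0.12,0,0,0],[0.16,0,0,0],[0.2,0,0,0],[0.24,0,0,0],[0.26,0,0,0],[0.26,0,0,0]]'
python3 -m pendant '[[0,0,0,0],[0,0,0,0]]'
python3 - <<'E'
from h import *
p=shot("top");save(p,"t6.png",(150,90,450,310))
E
```

```text
time_s: 34.42
position: [0.6237, -0.1885, 0.0278]
tool_rot: [0.046, 0.999, 0.0, -0.0]
wrist_force: [-5.1, 1.2, 10.3]
width: 0.634
gripper_force: 15.0
time_s: 34.83
position: [0.624, -0.1889, 0.0264]
tool_rot: [0.046, 0.999, -0.0, -0.0]
wrist_force: [-0.3, 0.4, -0.9]
width: 0.972
gripper_force: 0.0
time_s: 35.25
position: [0.6279, -0.1906, 0.1854]
tool_rot: [0.047, 0.999, -0.001, 0.006]
wrist_force: [1.4, -0.3, -0.1]
width: 1.0
gripper_force: 0.0
time_s: 35.92
position: [0.3607, -0.1644, 0.1764]
tool_rot: [0.047, 0.999, 0.001, -0.001]
wrist_force: [0.3, -0.8, -0.0]
width: 1.002
gripper_force: 0.0
time_s: 36.08
position: [0.3664, -0.1649, 0.177]
tool_rot: [0.046, 0.999, -0.0, 0.001]
wrist_force: [0.3, 0.9, -0.2]
width: 1.001
gripper_force: 0.0
```

View pics/t6.png

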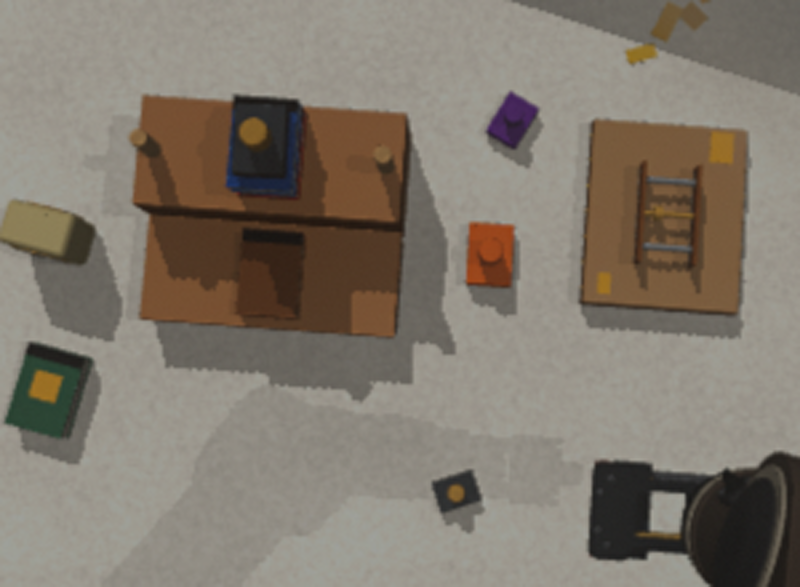

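The final view shows the pile with its weight at (262,140) between the pegs, brown at (271,273) straight in front, and the wagon centred on the cushion at (669,215). The green pack, clock and decoys have not moved, so I'm handing in.

```bash
python3 -c "
from station import env
print(env.job_done())"
```

```text
the job is handed in; nothing more can be done
None
```

I handed the job in at about 36 s with everything set out as asked; the red and blue packs sit roughly 1–3 mm further back than the exact middle of the upper step, and no verdict came back.

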